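# Unstack the vial trays and set each at its instrument

### The job

Take the two stacks of vial trays apart and set each tray at its next station: the blue tray in the frame of the autosampler, the yellow one in the frame of the chiller, the green one in the frame of the shaker, the red one inside the orange discard tray, and the small white one in the middle of the balance pan. Each must lie flat, inside the frame where there is one and lengthwise along it, and be let go. Keep the trays upright and set them down gently, without dropping them or knocking them about.

Things in the scene. Friction and masses are not known exactly. Their poses are not given: they have to be found in the camera images.
- blue_tray: Blue plastic vial tray, flat-topped grid, 130 mm long (x), 60 wide (y), 40 high, 36 white-capped vials held firmly below the rim; about 260 g. Origin: centre of its underside, z up. Starts at the bottom of one of two stacks, on a fixed steel carrying tray (floor 3 mm above the bench; 10 mm rim, beyond the fingers' reach), with about 21 mm of each end showing.
- yellow_tray: Yellow plastic vial tray, flat-topped grid, 130 mm long (x), 60 wide (y), 40 high, 36 brown-capped vials held firmly below the rim; about 260 g. Origin: centre of its underside, z up. Starts at the bottom of one of two stacks, on a fixed steel carrying tray (floor 3 mm above the bench; 10 mm rim, beyond the fingers' reach), with about 21 mm of each end showing.
- green_tray: Green plastic vial tray, flat-topped grid, 88 mm long (x), 60 wide (y), 40 high, 24 silver-capped vials held firmly below the rim; about 180 g. Origin: centre of its underside, z up. Starts on top of the blue or the yellow tray, with the white tray on it.
- red_tray: Red plastic vial tray, flat-topped grid, 88 mm long (x), 60 wide (y), 40 high, 24 black-capped vials held firmly below the rim; about 180 g. Origin: centre of its underside, z up. Starts on top of the blue or the yellow tray.
- white_tray: White plastic vial tray, flat-topped grid, 46 mm long (x), 60 wide (y), 40 high, 12 open, empty vials held firmly below the rim; about 90 g. Origin: centre of its underside, z up. Starts on the green tray, as the top of a three-high stack.
- autosampler: Autosampler: low white pod with a blue band, 197 x 136 mm; along its rear (+x), from 93 mm behind the origin, a blue block 66 mm high. Set-down face: grey shelf 154 x 84 mm, 40 mm above the bench, inside a frame 6 mm high (12 mm play for the tray all round). Fixed. Origin: on the bench right below the centre of that face; z up, x along the tray's length, front at -x.
- chiller: Chiller: dark grey box, 199 x 136 mm, with cooling fins at the rear. Set-down face: bare aluminium plate 154 x 84 mm, 58 mm above the bench, inside a frame 6 mm high (12 mm play for the tray all round). Fixed. Origin: on the bench right below the centre of that face; z up, x along the tray's length, front at -x.
- shaker: Orbital shaker (switched off, platform locked): cream housing, 168 x 136 mm, two black knobs. Set-down face: black rubber mat 112 x 84 mm, 60 mm above the bench, inside a frame 6 mm high (12 mm play for the tray all round). Fixed. Origin: on the bench right below the centre of that face; z up, x along the tray's length, front at -x.
- discard: Discard tray: shallow orange plastic tray on the bench, 140 x 112 mm over its flange. Set-down face: its floor, 112 x 84 mm, 4 mm above the bench, inside a frame 6 mm high (12 mm play for the tray all round). Fixed. Origin: on the bench right below the centre of that face; z up, x along the tray's length, front at -x.
- balance: Top-loading balance: light grey housing, 171 x 136 mm, display at the -x end. Set-down face: bare square steel pan 104 x 104 mm, 54 mm above the bench, no frame. Fixed. Origin: on the bench right below the centre of the pan, z up.
Not all that is in view belongs to the job. What is shaped like the chiller but pink is not meant.

How it is judged (in metres and radians):
At the end, for the whole second after the job is handed in: Each tray on its station, released and at rest: centre within 15 mm of the place's centre along both its axes, underside within 4 mm of the set-down face, level within 0.04 rad, lengthwise along the frame within 0.25 rad (either way round; any way on the balance) (x of blue_tray in the frame of autosampler between -0.015 and 0.015 m and y of blue_tray in the frame of autosampler between -0.015 and 0.015 m and z of blue_tray in the frame of autosampler between 0.036 and 0.044 m and angle between the x axis of blue_tray and the x axis of autosampler, either way round below 0.25 rad and angle between each of blue_tray, yellow_tray, green_tray, red_tray, white_tray's own z axis and vertical below 0.04 rad and linear speed of each of blue_tray, yellow_tray, green_tray, red_tray, white_tray below 0.02 m/s and angular speed of each of blue_tray, yellow_tray, green_tray, red_tray, white_tray below 0.1 rad/s and x of yellow_tray in the frame of chiller between -0.015 and 0.015 m and y of yellow_tray in the frame of chiller between -0.015 and 0.015 m and z of yellow_tray in the frame of chiller between 0.054 and 0.062 m and angle between the x axis of yellow_tray and the x axis of chiller, either way round below 0.25 rad and x of green_tray in the frame of shaker between -0.015 and 0.015 m and y of green_tray in the frame of shaker between -0.015 and 0.015 m and z of green_tray in the frame of shaker between 0.056 and 0.064 m and angle between the x axis of green_tray and the x axis of shaker, either way round below 0.25 rad and x of red_tray in the frame of discard between -0.015 and 0.015 m and y of red_tray in the frame of discard between -0.015 and 0.015 m and z of red_tray in the frame of discard between 0 and 0.008 m and angle between the x axis of red_tray and the x axis of discard, either way round below 0.25 rad and x of white_tray in the frame of balance between -0.015 and 0.015 m and y of white_tray in the frame of balance between -0.015 and 0.015 m and z of white_tray in the frame of balance between 0.05 and 0.058 m); the robot touches nothing.
It fails at once if a tray is tipped by more than about 25 degrees (angle between any of blue_tray, yellow_tray, green_tray, red_tray, white_tray's own z axis and vertical above 0.44 rad).
It fails at once if a tray is dropped or knocked away: out of the fingers and moving faster than 0.7 m/s ((contact force between the fingers and blue_tray below 0.3 N and linear speed of blue_tray above 0.7 m/s) or (contact force between the fingers and yellow_tray below 0.3 N and linear speed of yellow_tray above 0.7 m/s) or (contact force between the fingers and green_tray below 0.3 N and linear speed of green_tray above 0.7 m/s) or (contact force between the fingers and red_tray below 0.3 N and linear speed of red_tray above 0.7 m/s) or (contact force between the fingers and white_tray below 0.3 N and linear speed of white_tray above 0.7 m/s)).
It also fails if it takes over 109 s, if anything falls off the work surface, if the arm or the gripper's body presses on something with over 40 N, if the wrist force passes 120 N, or if a joint passes its speed limit or range.

### The arm

A 7-joint arm with a two-finger parallel gripper is mounted at the origin on the work surface. World frame = base frame: x ahead of the robot, y to its left, z up, the work surface at z = 0. Lengths are in mm, angles in rad, forces in N, time in s.
With the tool pointing down it reaches from about 350 to 900 mm from the base axis. Payload 8.1 kg.
Tool frame: the origin (TCP) lies at the very end of the fingers, on their centre line; the grasp point (between the pads) lies r.tcp_to_grasp behind it (r.tcp_to_grasp is the distance from the TCP to the grasp point, in mm); z points along the fingers, y is the line along which they close (so a half turn about z gives the same grasp; the last joint's range is limited). The gripper opens to 92 mm and grips with 3 to 60 N. Pads are 19 mm wide; open, the fingers measure 130 mm over their backs; the gripper's body (75 mm by 190 mm) begins 47 mm behind the grasp point.
Start: joints at [-1.361, 0.434, 0.025, 1.573, -0.012, 1.134, -0.075], TCP at [192.355, 594.677, 226.742] pointing down, gripper open.
Joint ranges: [-2.62, 2.62], [-0.44, 2.09], [-1.27, 1.32], [0.08, 2.57], [-1.32, 4.46], [0.12, 2], [-2.74, 2.74]. Speed limits (rad/s): [2.22, 2.22, 3.01, 3.01, 3.14, 3.14, 3.14].

### API

Orientations are given as a unit quaternion [w, x, y, z].
In Python, from plant import r, viewer, order gives the robot as it stands.
- The arm moves only by the tool move_arm, never from a script. Its argument "plan" is a list of rows, each a list of 3 entries, a list of its own where there are three numbers: the closure, from -1 (fully open) to 1 (shut), then the shift along the world's x, y, z in cm, then the turn about the world's z in rad. In form: [[claw, [tx, ty, tz], yaw], ...]. A call has 1 to 5 rows; each row shifts and turns the commanded pose from where the row before left it; what a row does not reach is not made up. A row lasts 1/10 s, in which the tool goes at most 50 mm and 8.59 degrees, less where a joint would pass 70% of its speed; a pose out of reach is approached as far as the arm can. A call with a gripper value outside its range is refused whole. The fingers move at their own pace and stop on an object; the grip force is fixed at half the most. Time passes only in rows, so rows that do not move let the fingers close. It gives the time, the measured TCP pose, the force, the opening and the grip force at its end, in the units of the state.
- r.get_obs(): the state, without advancing time (a new reading comes with each control period).
- viewer.read_camera(name): name is "scene" or "side" or "wrist"; returns a dict with "frame" (420x560x3 uint8, red, green, blue), "fovy" (degrees; the focal length in pixels is half the picture's height over the tangent of half this angle, whatever the lens; pixels are square), "cx", "cy" (the principal point, pixels), "extrinsics" (4x4, takes a point from camera to world coordinates); the wrist camera has in their place "mount" (4x4, takes a point from camera to tool coordinates, whose origin is the TCP and whose axes are the flange's). Camera axes: x right, y down, z forward; pixel columns grow to the right and rows downward; lengths in mm; the calibration is good to about 2 mm. The wrist camera is an equidistant fisheye: a pixel r from the principal point sees the ray r / f radians off the axis. A picture is of the moment at which its call begins: read the wrist's pose just before it. There is no depth.
- order.sign_off(): hands the job in; it is judged then, once.
The state is a dict: "time": time; "q": joint angles; "joint_vel": joint speeds; "joint_torque": joint torques, N m; "eef_pos": TCP position; "tool_rot": TCP orientation; "ft_force": force on the tool from outside, world axes, zero at the start; "ft_torque": the same for the moment, N m; "finger_gap": opening from 0.0 (shut) to 1.0 (fully open); "grip_force": force on a finger pad.
Only numpy, scipy, OpenCV 4.12 (cv2) and the standard library are available. Lean on these libraries where they do the work, as an engineer would, in place of code of your own. Each camera call takes 0.05 s, during which the arm holds its last target. There are 200 camera calls.

## Working session

There is one attempt and no reset: what is moved stays moved. The work goes in short steps, Python scripts to look and compute and a tool call to move; the robot and the scene stay as the last step left them, time stands still between calls to the robot, and variables do not carry over. Pictures are saved under pics/ and viewed, at most 16 in all, crops included, and the job is handed in when it is done.

Besides the shell and the picture viewer there is one more tool, called after "Request:" as name(argument=value, ...), one argument or row to a line, values as JSON. move_arm: Moves the arm, as the interface text tells. Its arguments: {"type":"object","properties":{"plan":{"type":"array"}},"required":["plan"]}

```bash
mkdir -p pics; ls; cat > h.py <<'E'
import numpy as np, cv2
from plant import r, viewer, order
def snap(name, fn):
    o=r.get_obs(); c=viewer.read_camera(name)
    cv2.imwrite('pics/'+fn+'.png', c['frame'][:,:,::-1])
    d={k:np.array(v) for k,v in c.items()}; d['pos']=np.array(o['eef_pos']); d['rot']=np.array(o['tool_rot'])
    np.savez('pics/'+fn+'.npz', **d); return d
E
python3 - <<'E'
from h import *
for n in ('scene','side','wrist'):
    d=snap(n,n+'0'); print(n,d['fovy'],d['cx'],d['cy'],d.get('extrinsics',d.get('mount')).round(3).tolist())
print(r.get_obs(), r.tcp_to_grasp)
a=[cv2.imread(f'pics/{n}0.png') for n in ('scene','side')]
for n,i in zip(('scene','side'),a): cv2.imwrite(f'pics/{n}0b.png',cv2.resize(i,(800,600),interpolation=cv2.INTER_CUBIC))
E
```

```text
pics
scene 44.963411517357706 278.54776091798783 223.2889222911095 [[-0.667, 0.617, -0.417, 1096.224], [0.745, 0.559, -0.363, 375.662], [0.009, -0.553, -0.833, 1205.213], [0.0, 0.0, 0.0, 1.0]]
side 52.6846340405216 271.4873573196907 215.8207717624521 [[0.994, -0.09, 0.068, 469.204], [-0.112, -0.722, 0.683, -906.315], [-0.013, -0.686, -0.727, 931.538], [0.0, 0.0, 0.0, 1.0]]
wrist 65.70646984690485 282.2781500959966 209.6765448850956 [[0.001, -0.965, -0.261, 69.823], [1.0, 0.001, 0.001, -0.541], [-0.0, -0.261, 0.965, -157.353], [0.0, 0.0, 0.0, 1.0]]
{'time': 0.15, 'q': array([-1.36058375,  0.43504849,  0.02497613,  1.57383664, -0.01158834,
        1.13398846, -0.07511159]), 'joint_vel': array([-1.43181063e-03, -1.60397172e-03,  9.10445129e-05, -3.92661975e-03,
        1.94287192e-03,  6.22731369e-04,  4.42335106e-05]), 'joint_torque': array([ 2.81854373e-03, -6.68259144e+01,  9.86618623e-01, -3.14692605e+01,
       -6.03576866e-02,  3.93311027e-02,  1.42778217e-04]), 'eef_pos': array([192.27208854, 594.31421833, 226.15414998]), 'tool_rot': array([-3.08180325e-05,  1.55807171e-01,  9.87787327e-01, -5.67266995e-04]), 'ft_force': array([-1.3974079 , -0.79522819,  0.47183057]), 'ft_torque': array([ 0.00838293, -0.01105149,  0.06723624]), 'grip_force': 0.0, 'finger_gap': 0.9996172544099523} 18.8
```

View pics/scene0b.png

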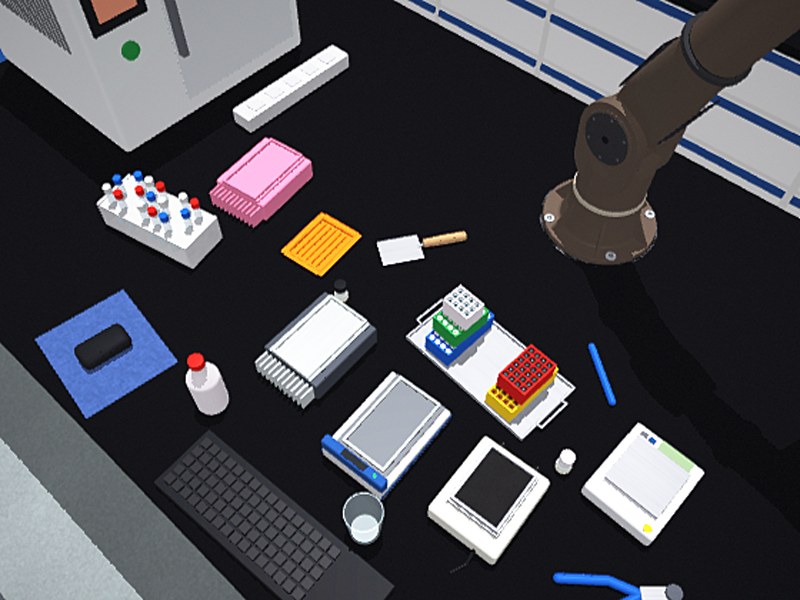

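View pics/side0b.png

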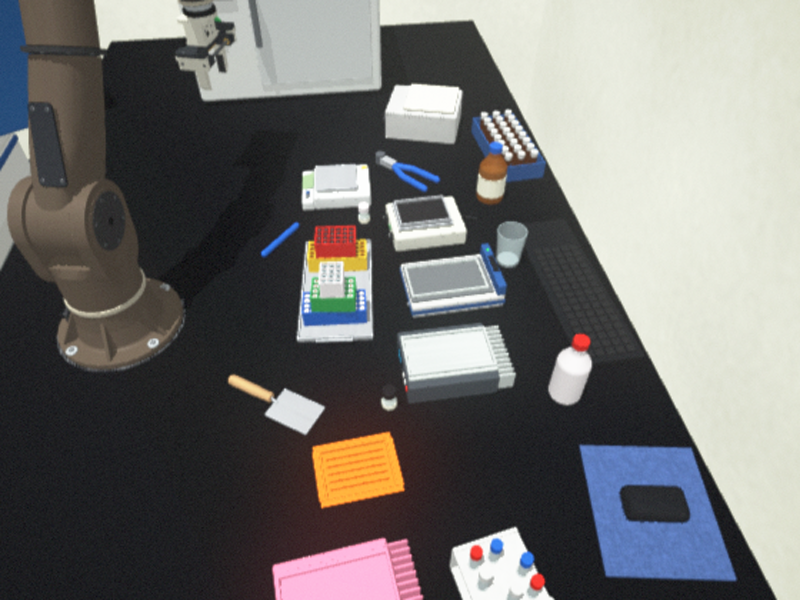

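```bash
python3 - <<'E'
import cv2
a=cv2.imread('pics/scene0.png')[140:395,170:510]; cv2.imwrite('pics/sc.png',cv2.resize(a,(800,600),interpolation=cv2.INTER_CUBIC))
a=cv2.imread('pics/side0.png')[110:360,190:380]; cv2.imwrite('pics/sd.png',cv2.resize(a,(456,600),interpolation=cv2.INTER_CUBIC))
E
```

```text
(no output)
```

View pics/sc.png

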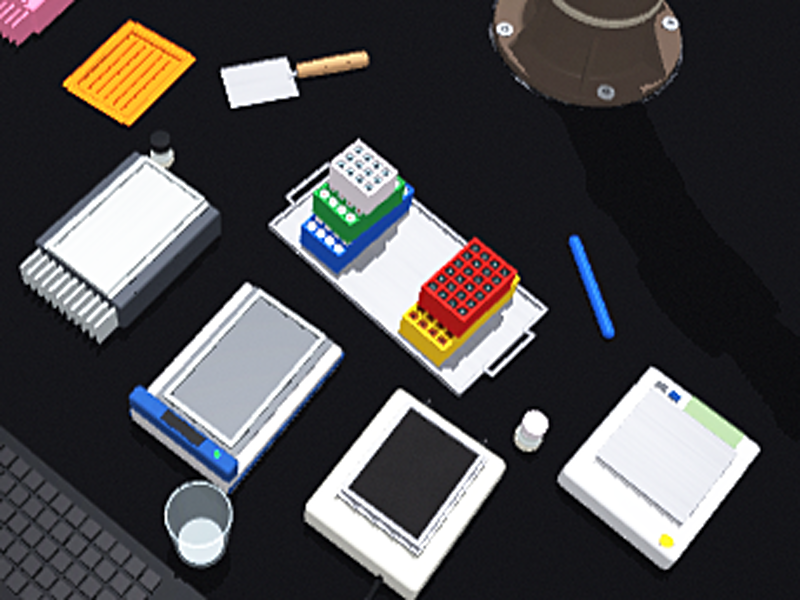

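View pics/sd.png

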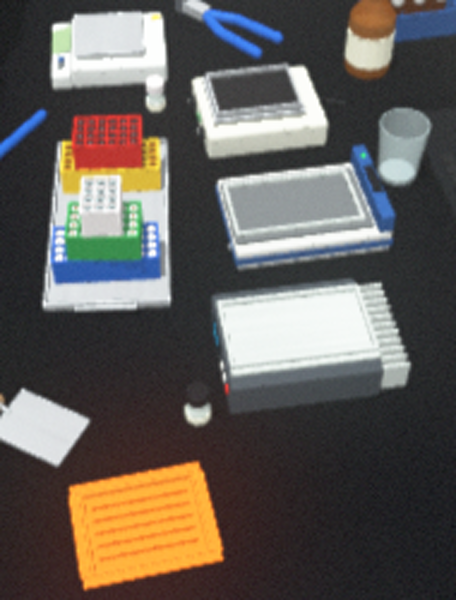

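```bash
cat >> h.py <<'E'
def ray(d,u,v):
    f=210/np.tan(np.radians(float(d['fovy']))/2); x=(u-d['cx'])/f; y=(v-d['cy'])/f
    if 'mount' in d:
        from scipy.spatial.transform import Rotation as R
        t=np.hypot(x,y); s=np.sin(t)/max(t,1e-9); p=np.array([x*s,y*s,np.cos(t)])
        w,a,b,c=d['rot']; T=np.eye(4); T[:3,:3]=R.from_quat([a,b,c,w]).as_matrix(); T[:3,3]=d['pos']; E=T@d['mount']
    else: p=np.array([x,y,1.]); E=d['extrinsics']
    return E[:3,3],E[:3,:3]@p
def onz(d,u,v,z):
    o,k=ray(d,u,v); return (o+k*(z-o[2])/k[2])[:2]
def rect(d,pts,z,s=1,ox=0,oy=0):
    q=np.array([onz(d,u/s+ox,v/s+oy,z) for u,v in pts])
    e=np.roll(q,-1,0)-q; c=q.mean(0)
    return c.round(1), np.linalg.norm(e,axis=1).round(0), np.degrees(np.arctan2(e[:,1],e[:,0])).round(1)
E
python3 - <<'E'
from h import *
d=np.load('pics/scene0.npz'); s=np.load('pics/side0.npz')
A=dict(discard=([(132,20),(196,62),(127,125),(63,83)],10),chiller=([(132,156),(208,202),(110,298),(42,244)],64),
auto=([(250,284),(330,345),(237,445),(160,393)],46),shaker=([(411,404),(480,455),(419,544),(344,487)],62),
bal=([(660,385),(738,452),(683,522),(597,455)],54),white=([(357,139),(398,172),(365,212),(328,178)],123),red=([(475,237),(519,272),(470,334),(420,290)],83))
for k,(p,z) in A.items(): print(k,*rect(d,p,z,2.353,170,140))
B=dict(discard=([(68,488),(199,462),(223,560),(86,588)],10),chiller=([(220,293),(352,283),(380,366),(228,376)],64),
auto=([(222,181),(346,165),(363,228),(234,243)],46),shaker=([(203,75),(290,68),(302,108),(215,115)],62),
bal=([(75,14),(143,14),(145,55),(72,56)],54),white=([(82,178),(122,178),(121,207),(80,207)],123),red=([(75,114),(143,117),(145,142),(72,140)],83))
print()
for k,(p,z) in B.items(): print(k,*rect(s,p,z,2.4,190,110))
E
```

```text
discard [ 462.6 -393.8] [113. 132. 109. 136.] [  92.3    2.8  -86.  -175.4]
chiller [ 651.9 -207.2] [111. 162. 105. 153.] [  96.6    2.3  -88.4 -175.8]
auto [683.7   6.1] [114. 151.  99. 162.] [  91.     0.8  -83.3 -173.8]
shaker [662.9 214.3] [ 86. 113.  90. 115.] [  91.9    4.7  -87.1 -177.5]
bal [469.7 394.2] [ 99. 101. 101. 110.] [ 83.5  -2.3 -91.2 176.4]
white [454.1 -27.8] [62. 66. 59. 64.] [  85.7    5.3  -97.2 -171. ]
red [461.  133.6] [62. 97. 71. 94.] [ 86.2   2.9 -95.4 177.3]

discard [ 462.8 -400.4] [138. 112. 134. 111.] [   6.   -84.6 -174.5   97.3]
chiller [ 645.4 -215.6] [151. 119. 162. 116.] [ -1.3 -88.1 177.7  86.8]
auto [680.6  -2.5] [164. 116. 160. 111.] [   3.5  -92.  -178.    90. ]
shaker [662.9 208.4] [124.  91. 119.  91.] [ 1.000e-01 -8.980e+01  1.799e+02  9.360e+01]
bal [472.8 382. ] [104. 106. 106. 108.] [ -7.6 -92.8 173.9  85.9]
white [446.8 -35.4] [47. 49. 47. 49.] [ -7.2 -94.9 172.8  85.3]
red [461.3 128.4] [90. 51. 94. 53.] [-11.3 -91.5 170.3  84. ]
```

Request:
move_arm(
  plan=[
    [-1,[2.5,-1.8,1.0],0.05],
    [-1,[3.5,-2.6,1.0],0.09],
    [-1,[3.5,-2.6,1.0],0.09],
    [-1,[3.5,-2.6,1.0],0.085],
    [-1,[3.5,-2.6,0.5],0],
  ],
)

```text
time: 0.65
eef_pos: [358.7, 471.6, 272.5]
tool_rot: [0.0, -0.003, 1.0, 0.0]
ft_force: [0.5, 0.7, -1.1]
finger_gap: 0.995
grip_force: 0.0
```

Request:
move_arm(
  plan=[
    [-1,[3.5,-2.6,0.5],0],
    [-1,[3.5,-2.6,0.5],0],
    [-1,[2.5,-1.8,0.5],0],
    [-1,[1,-0.8,0],0],
    [-1,[0,0,0],0],
  ],
)

```text
time: 1.15
eef_pos: [463.8, 393.1, 286.4]
tool_rot: [0.0, 0.001, 1.0, -0.0]
ft_force: [-1.1, 0.2, 0.5]
finger_gap: 0.996
grip_force: 0.0
```

```bash
python3 - <<'E'
from h import *
d=snap('wrist','w1'); print(d['pos'],d['rot'])
E
```

```text
[463.76498009 393.08468464 286.41416499] [ 1.08247983e-04  6.96102836e-04  9.99999686e-01 -3.62822467e-04]
```

Request:
move_arm(
  plan=[
    [-1,[0,-3,1],0],
    [-1,[0,-4.5,1],0],
    [-1,[0,-4.5,1],0],
    [-1,[0,-4.5,1],0],
    [-1,[0,-4.5,1],0],
  ],
)

```text
time: 1.7
eef_pos: [460.6, 185.3, 336.8]
tool_rot: [-0.0, -0.003, 1.0, 0.0]
ft_force: [1.6, -0.6, 0.1]
finger_gap: 1.001
grip_force: 0.0
```

Request:
move_arm(
  plan=[
    [-1,[0,-4.5,1],0],
    [-1,[0,-4.5,0],0],
    [-1,[0,-3,0],0],
    [-1,[0,-1,0],0],
    [-1,[0,0,0],0],
  ],
)

```text
time: 2.2
eef_pos: [461.9, 55.3, 346.7]
tool_rot: [-0.0, -0.001, 1.0, 0.0]
ft_force: [-0.1, 0.8, 0.5]
finger_gap: 0.999
grip_force: 0.0
```

```bash
python3 - <<'E'
from h import *
d=snap('wrist','w2'); print(d['pos'],d['rot'])
a=np.hstack([cv2.imread(f'pics/w{i}.png') for i in (1,2)])
cv2.imwrite('pics/w12.png',cv2.resize(cv2.imread('pics/w1.png'),(800,600),interpolation=cv2.INTER_CUBIC))
cv2.imwrite('pics/w2b.png',cv2.resize(cv2.imread('pics/w2.png'),(800,600),interpolation=cv2.INTER_CUBIC))
E
```

```text
[461.85534797  55.31359518 346.71463017] [-5.07578218e-05 -1.23090792e-03  9.99999204e-01  2.71864085e-04]
```

View pics/w2b.png

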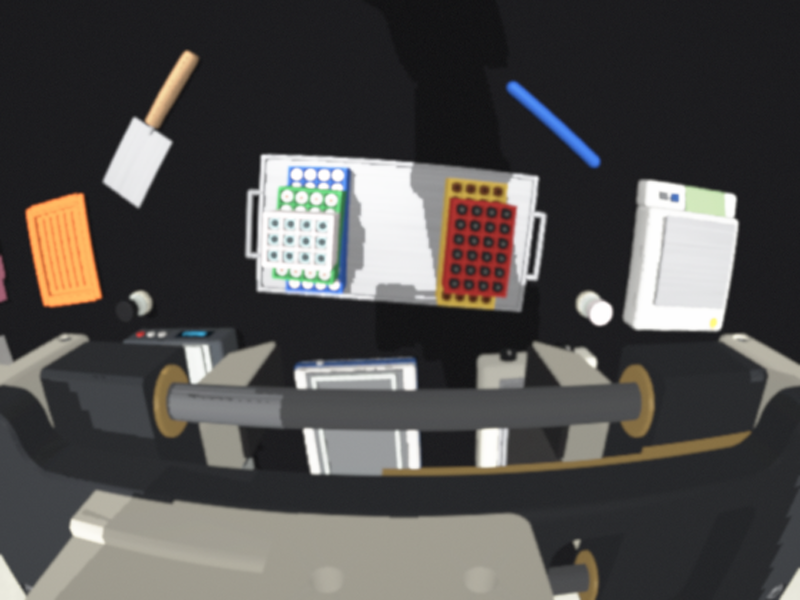

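View pics/w12.png

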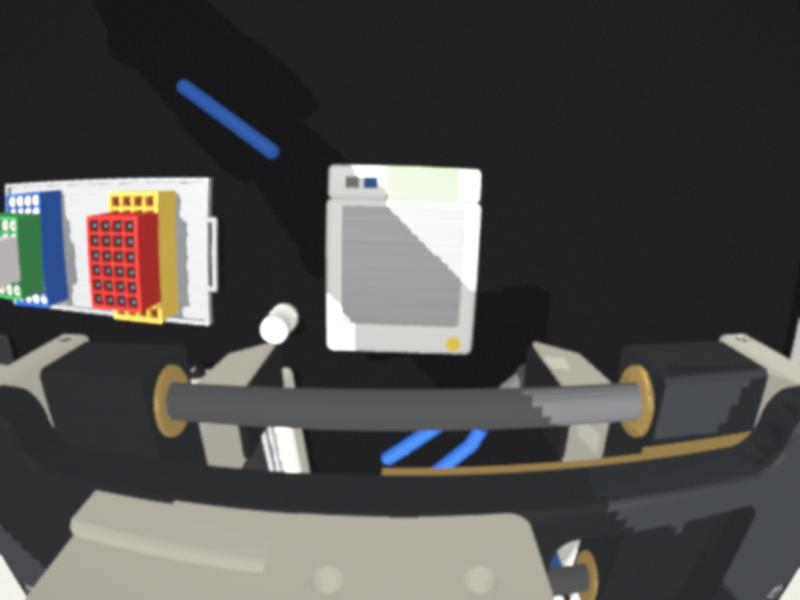

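```bash
python3 - <<'E'
from h import *
d=np.load('pics/w2.npz');e=np.load('pics/w1.npz');s=800/560
print('pan1',*rect(e,[(344,205),(476,206),(462,325),(341,325)],54,s))
print('pan2',*rect(d,[(665,218),(736,217),(728,310),(655,303)],54,s))
print('disc',*rect(d,[(26,204),(83,193),(102,297),(43,307)],10,s))
print('white',*rect(d,[(267,211),(339,213),(335,270),(262,267)],123,s))
print('red',*rect(d,[(453,198),(517,207),(509,299),(443,290)],83,s))
print('redholes',*rect(d,[(461,210),(508,214),(497,287),(452,282)],83,s))
print('red w1',*rect(e,[(89,216),(139,212),(143,311),(92,304)],83,s))
print('whiteholes',*rect(d,[(274,223),(323,225),(320,260),(272,258)],123,s))
E
```

```text
pan1 [469.9 394.6] [111. 105. 107. 106.] [ 89.6  -5.  -90.  176.9]
pan2 [468.9 392.3] [106. 113. 114.  95.] [ 94.8   3.4 -94.4 179.2]
disc [ 460.4 -396. ] [112. 135. 118. 146.] [  92.     6.1  -82.9 -176.4]
white [443.6 -31.6] [62. 48. 64. 49.] [ 87.1  -5.3 -92.7 171.8]
red [457.1 127.1] [60. 88. 64. 86.] [ 83.7  -2.2 -97.6 175. ]
redholes [456.7 125.8] [44. 70. 43. 68.] [ 86.6  -6.2 -96.  174.3]
red w1 [455.5 130.1] [58. 90. 61. 84.] [ 89.4  -4.7 -96.  173.4]
whiteholes [444.6 -34.3] [42. 30. 42. 30.] [ 86.5  -6.6 -92.9 173.9]
```

Request:
move_arm(
  plan=[
    [-1,[-0.5,-2.8,-2],-0.03],
    [-1,[-0.6,-3,-4],-0.03],
    [-1,[-0.6,-3,-4.5],-0.03],
    [-1,[0,0,-4.5],0],
    [-1,[0,0,-4.0],0],
  ],
)

```text
time: 2.75
eef_pos: [445.6, -28.7, 158.8]
tool_rot: [-0.0, 0.043, 0.999, 0.0]
ft_force: [0.5, 1.2, -0.7]
finger_gap: 1.003
grip_force: 0.0
```

Request:
move_arm(
  plan=[
    [-1,[0,0,-3],0],
    [-1,[0,0,-2],0],
    [-1,[0,0,-1],0],
    [-1,[0,0,-0.3],0],
    [-1,[0,0,0],0],
  ],
)

```text
time: 3.25
eef_pos: [446.3, -29.7, 97.8]
tool_rot: [0.0, 0.043, 0.999, 0.0]
ft_force: [-0.1, -0.3, -0.1]
finger_gap: 1.0
grip_force: 0.0
```

```bash
python3 - <<'E'
from h import *
d=snap('wrist','w3'); print(d['pos'],d['rot'])
cv2.imwrite('pics/w3b.png',cv2.imread('pics/w3.png')[60:360])
E
```

```text
[446.29125956 -29.67262941  97.83473045] [2.06804334e-05 4.31767219e-02 9.99067435e-01 1.76506383e-04]
```

View pics/w3b.png

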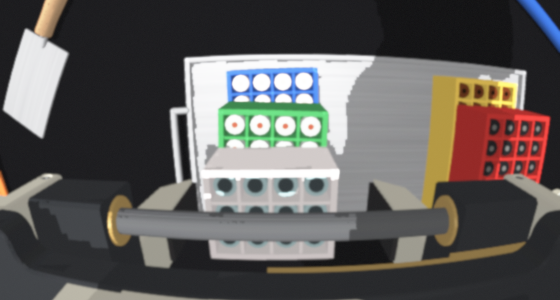

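Request:
move_arm(
  plan=[
    [-1,[-0.1,-0.4,-0.4],0],
    [-1,[0,0,0],0],
    [-0.2,[0,0,0],0],
    [0.2,[0,0,0],0],
    [1,[0,0,0],0],
  ],
)

```text
time: 3.8
eef_pos: [445.0, -34.6, 93.8]
tool_rot: [0.0, 0.044, 0.999, 0.0]
ft_force: [-0.1, 0.2, -0.2]
finger_gap: 0.788
grip_force: 0.0
```

Request:
move_arm(
  plan=[
    [1,[0,0,0],0],
    [1,[0,0,0],0],
    [1,[0,0,0],0],
  ],
)

```text
time: 4.1
eef_pos: [444.9, -34.7, 93.7]
tool_rot: [0.0, 0.044, 0.999, 0.0]
ft_force: [-0.6, 0.9, 1.4]
finger_gap: 0.656
grip_force: 30.0
```

Request:
move_arm(
  plan=[
    [1,[0,0,0.8],0],
    [1,[0,0,2],0],
    [1,[0,0,3],0.03],
    [1,[0.2,1.5,2],0.03],
    [1,[0.3,3,0],0.03],
  ],
)

```text
time: 4.6
eef_pos: [451.5, 8.8, 174.8]
tool_rot: [0.003, 0.0, 1.0, 0.0]
ft_force: [0.9, 0.6, -0.7]
finger_gap: 0.654
grip_force: 30.0
```

Request:
move_arm(
  plan=[
    [1,[0.3,4,0],0],
    [1,[0.3,4.5,0],0],
    [1,[0.3,4.5,0],0],
    [1,[0.3,4.5,0],0],
    [1,[0.3,4.5,0],0],
  ],
)

```text
time: 5.1
eef_pos: [464.7, 232.0, 172.3]
tool_rot: [0.0, -0.001, 1.0, 0.0]
ft_force: [1.3, -0.3, -1.4]
finger_gap: 0.652
grip_force: 30.0
```

Request:
move_arm(
  plan=[
    [1,[0.3,4.5,0],0],
    [1,[0.2,4.5,-1],0],
    [1,[0,4,-2],0],
    [1,[0,2.5,-2],0],
    [1,[0,0.7,-2],0],
  ],
)

```text
time: 5.6
eef_pos: [468.6, 396.5, 101.1]
tool_rot: [-0.0, -0.003, 1.0, 0.001]
ft_force: [0.0, 0.1, -1.1]
finger_gap: 0.652
grip_force: 30.0
```

Request:
move_arm(
  plan=[
    [1,[0,0,-1.5],0],
    [1,[0,0,-0.5],0],
    [1,[0,0,0],0],
  ],
)

```text
time: 5.9
eef_pos: [469.6, 391.7, 81.4]
tool_rot: [-0.0, -0.001, 1.0, -0.001]
ft_force: [-0.6, 0.2, -0.4]
finger_gap: 0.654
grip_force: 30.0
```

Height over the pan is about 17 mm. Lower gently and check the picture.

Request:
move_arm(
  plan=[
    [1,[0,0.1,-0.8],0],
    [1,[0,0,-0.5],0],
    [1,[0,0,-0.2],0],
    [1,[0,0,0],0],
  ],
)

```text
time: 6.3
eef_pos: [469.8, 393.1, 66.6]
tool_rot: [-0.0, -0.001, 1.0, -0.0]
ft_force: [-0.1, -0.7, -1.1]
finger_gap: 0.654
grip_force: 30.0
```

```bash
python3 - <<'E'
from h import *
d=snap('wrist','w4'); print(d['pos'],d['rot'],r.get_obs()['ft_force'])
cv2.imwrite('pics/w4b.png',cv2.imread('pics/w4.png')[60:360])
E
```

```text
[469.83084331 393.11940915  66.57489636] [-1.03805412e-04 -9.61746719e-04  9.99999528e-01 -8.82908470e-05] [ 0.47152575  0.48876903 -0.72073444]
```

View pics/w4b.png

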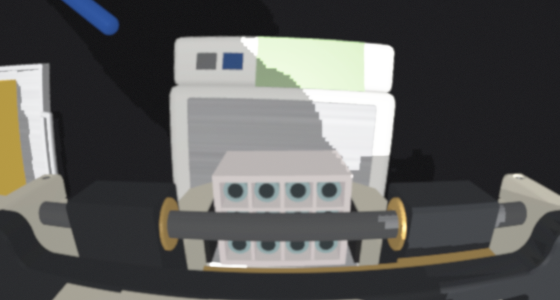

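Request:
move_arm(
  plan=[
    [1,[0,0,-0.15],0],
    [1,[0,0,-0.1],0],
    [1,[0,0,0],0],
  ],
)

```text
time: 6.65
eef_pos: [470.1, 393.4, 64.8]
tool_rot: [0.0, -0.001, 1.0, 0.0]
ft_force: [-1.6, -2.0, 4.5]
finger_gap: 0.654
grip_force: 30.0
```

```bash
python3 - <<'E'
from h import *
d=np.load('pics/w4.npz')
print(onz(d,286,157,54),onz(d,283,243,54),onz(d,187,200,54),onz(d,390,200,54))
E
```

```text
[417.21041295 394.49250443] [465.03800366 393.07610968] [440.34971537 339.92602137] [440.00823433 452.66871718]
```

Request:
move_arm(
  plan=[
    [0.1,[0,0,0],0],
    [-0.3,[0,0,0],0],
    [-0.6,[0,0,0],0],
    [-1,[0,0,0],0],
    [-1,[0,0,0.5],0],
  ],
)

```text
time: 7.15
eef_pos: [469.5, 393.0, 68.7]
tool_rot: [-0.0, -0.001, 1.0, -0.0]
ft_force: [0.5, -0.7, -0.1]
finger_gap: 0.865
grip_force: 0.0
```

Request:
move_arm(
  plan=[
    [-1,[0,0,3],0],
    [-1,[0,0,4],0],
    [-1,[0,-1.5,4],0],
    [-1,[-0.3,-3.5,2],0],
    [-1,[-0.3,-4.5,1],-0.03],
  ],
)

```text
time: 7.65
eef_pos: [464.5, 299.7, 211.8]
tool_rot: [0.002, 0.013, 1.0, 0.002]
ft_force: [1.2, -0.7, 0.3]
finger_gap: 0.999
grip_force: 0.0
```

Request:
move_arm(
  plan=[
    [-1,[-0.3,-4.5,0.6],-0.03],
    [-1,[-0.3,-4.5,0],-0.03],
    [-1,[-0.3,-4.5,0],0],
    [-1,[0,-4.5,0],0],
    [-1,[0,-4.5,0],0],
  ],
)

```text
time: 8.15
eef_pos: [454.6, 71.6, 215.7]
tool_rot: [0.0, 0.044, 0.999, 0.0]
ft_force: [0.8, -0.6, -0.3]
finger_gap: 1.0
grip_force: 0.0
```

Request:
move_arm(
  plan=[
    [-1,[0,-4.5,0],0],
    [-1,[0,-3.5,0],0],
    [-1,[0,-2,0],0],
    [-1,[0,-0.7,0],0],
    [-1,[0,0,0],0],
  ],
)

```text
time: 8.65
eef_pos: [454.9, -34.0, 215.4]
tool_rot: [0.0, 0.045, 0.999, 0.0]
ft_force: [0.4, 0.7, 0.4]
finger_gap: 1.002
grip_force: 0.0
```

```bash
python3 - <<'E'
from h import *
d=snap('wrist','w5'); print(d['pos'],d['rot'])
cv2.imwrite('pics/w5b.png',cv2.resize(cv2.imread('pics/w5.png')[20:320],(800,429)))
E
```

```text
[454.94197658 -34.0370586  215.41527124] [1.83047546e-04 4.46610238e-02 9.99002176e-01 1.09378613e-04]
```

View pics/w5b.png

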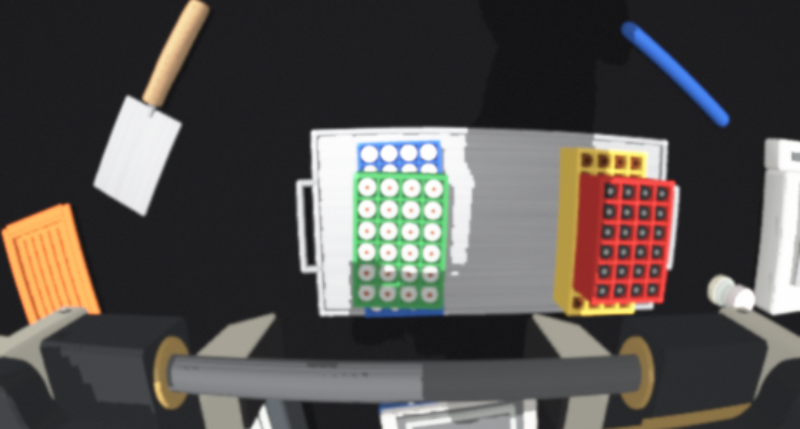

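```bash
python3 - <<'E'
from h import *
d=np.load('pics/w5.npz');s=800/560
print('green',*rect(d,[(354,173),(450,174),(444,309),(351,308)],83,s,0,20))
print('redholes',*rect(d,[(609,191),(661,194),(653,293),(602,290)],83,s,0,20))
print('blueholes top row y',onz(d,369/s,153/s+20,43),onz(d,428/s,152/s+20,43))
print('yel top row',onz(d,588/s,160/s+20,43),onz(d,637/s,163/s+20,43))
E
```

```text
green [444.6 -35.8] [60. 89. 62. 89.] [ 84.3  -6.4 -95.7 172.3]
redholes [457.4 125.1] [42. 72. 43. 69.] [ 85.2  -2.9 -98.9 176.2]
blueholes top row y [386.28897185 -52.46056189] [389.3247248  -11.08124723]
yel top row [401.28837937 107.93558135] [404.44865377 150.23359288]
```

Request:
move_arm(
  plan=[
    [-1,[-0.5,-0.1,-3],0],
    [-1,[-0.5,0,-4.5],0],
    [-1,[0,0,-4.5],0],
    [-1,[0,0,-2.5],0],
    [-1,[0,0,-1.2],0],
  ],
)

```text
time: 9.2
eef_pos: [443.5, -32.7, 55.8]
tool_rot: [-0.002, 0.043, 0.999, 0.0]
ft_force: [-1.0, -0.7, 0.7]
finger_gap: 0.998
grip_force: 0.0
```

Request:
move_arm(
  plan=[
    [-1,[0,0,-0.5],0],
    [-0.1,[0,0,0],0],
    [0.3,[0,0,0],0],
    [1,[0,0,0],0],
    [1,[0,0,0],0],
  ],
)

```text
time: 9.7
eef_pos: [445.5, -34.5, 53.9]
tool_rot: [0.001, 0.044, 0.999, 0.0]
ft_force: [0.1, -0.3, 0.4]
finger_gap: 0.704
grip_force: 0.0
```

Request:
move_arm(
  plan=[
    [1,[0,0,0],0],
    [1,[0,0,0],0],
  ],
)

```text
time: 9.9
eef_pos: [445.4, -34.7, 53.8]
tool_rot: [0.001, 0.044, 0.999, 0.0]
ft_force: [-1.6, 0.2, 7.5]
finger_gap: 0.652
grip_force: 29.9
```

Request:
move_arm(
  plan=[
    [1,[0,0,0.8],0],
    [1,[0,0,2.5],0],
    [1,[0,0,4],0],
    [1,[1,0.5,4],0.03],
    [1,[3,1.5,3],0.03],
  ],
)

```text
time: 10.4
eef_pos: [483.0, -16.3, 198.9]
tool_rot: [-0.0, 0.015, 1.0, -0.0]
ft_force: [1.9, -0.3, -2.0]
finger_gap: 0.65
grip_force: 29.9
```

Request:
move_arm(
  plan=[
    [1,[4,2,2],0.03],
    [1,[4,2,2],0],
    [1,[4,2,1.5],0],
    [1,[4,2,0],0],
    [1,[4,2,0],0],
  ],
)

```text
time: 10.9
eef_pos: [686.1, 86.2, 252.2]
tool_rot: [0.0, -0.001, 1.0, 0.0]
ft_force: [0.4, -0.1, -1.3]
finger_gap: 0.653
grip_force: 29.9
```

Request:
move_arm(
  plan=[
    [1,[3,1.5,0],0],
    [1,[1.5,0.5,0],0],
    [1,[0,0,0],0],
    [1,[0,0,0],0],
  ],
)

```text
time: 11.3
eef_pos: [729.2, 104.7, 250.8]
tool_rot: [-0.001, -0.001, 1.0, -0.0]
ft_force: [-0.1, -0.7, -1.8]
finger_gap: 0.649
grip_force: 29.9
```

```bash
python3 - <<'E'
from h import *
d=snap('wrist','w6'); print(d['pos'],d['rot'])
cv2.imwrite('pics/w6b.png',cv2.resize(cv2.imread('pics/w6.png')[20:320],(800,429)))
E
```

```text
[729.16944083 104.7467475  250.78140722] [-7.16731342e-04 -8.13365446e-04  9.99999308e-01 -4.57943160e-04]
```

View pics/w6b.png

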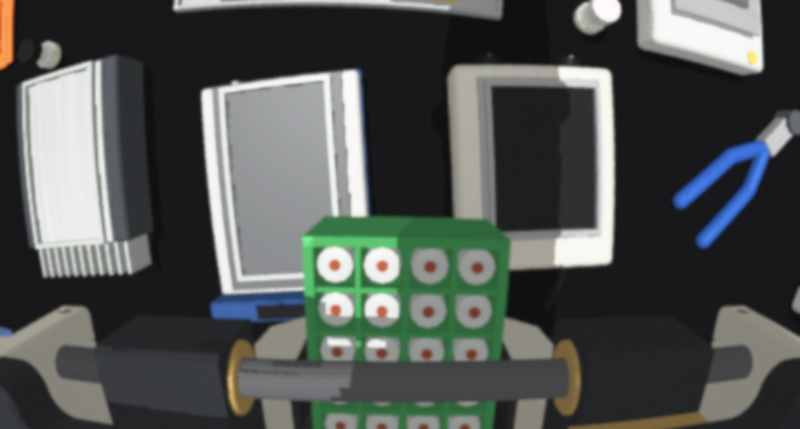

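```bash
python3 - <<'E'
from h import *
d=np.load('pics/w6.npz');s=800/560
print('shaker',*rect(d,[(491,87),(597,88),(596,228),(497,233)],60,s,0,20))
print('auto',*[onz(d,u/s,v/s+20,40).round(1) for u,v in [(226,84),(325,78),(240,281)]])
print('chil',*rect(d,[(30,78),(103,62),(97,241),(33,247)],62,s,0,20))
E
```

```text
shaker [663.7 215.1] [ 86. 112.  83. 112.] [  94.1    2.1  -86.1 -176.3]
auto [600.3 -41.1] [601.4  42.3] [767.6 -36.4]
chil [ 647.2 -206.1] [ 94. 158.  88. 164.] [ 88.4  -5.9 -87.6 176.3]
```

Request:
move_arm(
  plan=[
    [1,[-1.5,2.5,-1],0.02],
    [1,[-2,3.5,-2],0.03],
    [1,[-2,3.5,-3.5],0],
    [1,[-1,1.5,-4],0],
    [1,[0,0,-3],0],
  ],
)

```text
time: 11.85
eef_pos: [662.3, 217.3, 117.2]
tool_rot: [-0.001, -0.029, 1.0, 0.001]
ft_force: [-0.0, 0.9, -2.5]
finger_gap: 0.651
grip_force: 29.9
```

Request:
move_arm(
  plan=[
    [1,[0,0,-2],0],
    [1,[0,0,-1],0],
    [1,[0,0,-0.5],0],
    [1,[0,0,0],0],
  ],
)

```text
time: 12.25
eef_pos: [666.3, 212.7, 84.0]
tool_rot: [0.0, -0.026, 1.0, 0.0]
ft_force: [-0.4, 0.2, -2.2]
finger_gap: 0.652
grip_force: 29.9
```

```bash
python3 - <<'E'
from h import *
d=snap('wrist','w7'); print(d['pos'],d['rot'])
cv2.imwrite('pics/w7b.png',cv2.resize(cv2.imread('pics/w7.png')[20:320],(800,429)))
E
```

```text
[666.26303691 212.66855368  84.01543409] [ 2.28025163e-04 -2.57311956e-02  9.99668869e-01  7.70082515e-05]
```

View pics/w7b.png

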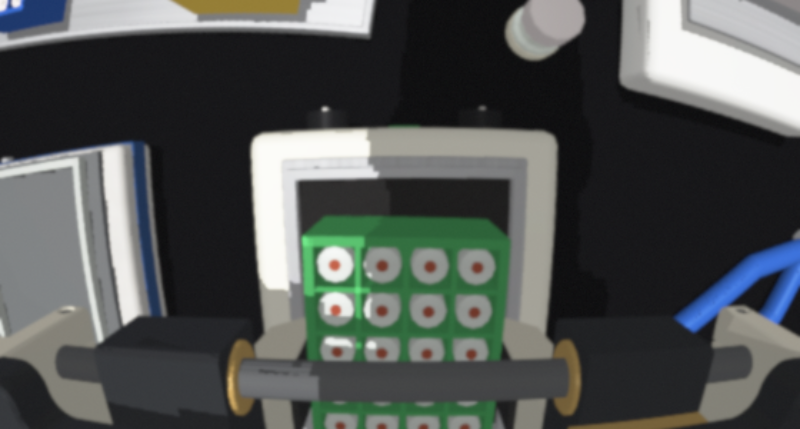

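```bash
python3 - <<'E'
from h import *
d=np.load('pics/w7.npz');s=800/560
print([onz(d,u/s,v/s+20,60).round(1) for u,v in [(299,179),(510,179),(404,179)]])
E
```

```text
[array([609.9, 168.1]), array([605.5, 251.3]), array([608.3, 209.5])]
```

Request:
move_arm(
  plan=[
    [1,[-0.2,0,-0.5],0],
    [1,[0,0,-0.5],0],
    [1,[0,0,-0.3],0],
    [1,[0,0,-0.1],0],
    [1,[0,0,0],0],
  ],
)

```text
time: 12.8
eef_pos: [664.1, 213.2, 70.8]
tool_rot: [0.0, -0.026, 1.0, 0.0]
ft_force: [-6.2, -0.7, 12.3]
finger_gap: 0.655
grip_force: 29.9
```

Request:
move_arm(
  plan=[
    [0.1,[0,0,0],0],
    [-0.3,[0,0,0],0],
    [-0.6,[0,0,0],0],
    [-1,[0,0,0],0],
    [-1,[0,0,0.5],0],
  ],
)

```text
time: 13.3
eef_pos: [663.8, 213.0, 73.8]
tool_rot: [-0.001, -0.026, 1.0, -0.0]
ft_force: [-0.3, 0.3, -0.4]
finger_gap: 0.862
grip_force: 0.0
```

Request:
move_arm(
  plan=[
    [-1,[0,0,3],0],
    [-1,[0,0,4],0],
    [-1,[-1.5,-0.5,4],0],
    [-1,[-3.2,-1.2,2.5],-0.03],
    [-1,[-4,-1.7,0],-0.05],
  ],
)

```text
time: 13.8
eef_pos: [579.4, 179.9, 213.4]
tool_rot: [0.004, 0.014, 1.0, 0.002]
ft_force: [-0.4, 0.2, 0.5]
finger_gap: 1.002
grip_force: 0.0
```

Request:
move_arm(
  plan=[
    [-1,[-4,-1.7,0],-0.05],
    [-1,[-4,-1.7,0],0],
    [-1,[-2.5,-1.2,0],0],
    [-1,[-1.5,-0.6,0],0],
    [-1,[0,0,0],0],
  ],
)

```text
time: 14.3
eef_pos: [455.5, 126.3, 209.9]
tool_rot: [-0.0, 0.039, 0.999, 0.0]
ft_force: [0.7, 0.1, -0.5]
finger_gap: 1.003
grip_force: 0.0
```

```bash
python3 - <<'E'
from h import *
d=snap('wrist','w8'); print(d['pos'],d['rot'])
im=cv2.imread('pics/w8.png'); im=im[20:320]
cv2.imwrite('pics/w8b.png',cv2.resize(im,(800,429)))
E
```

```text
[455.50873427 126.26155123 209.92098075] [-1.82513359e-04  3.91924784e-02  9.99231590e-01  3.82728821e-04]
```

View pics/w8b.png

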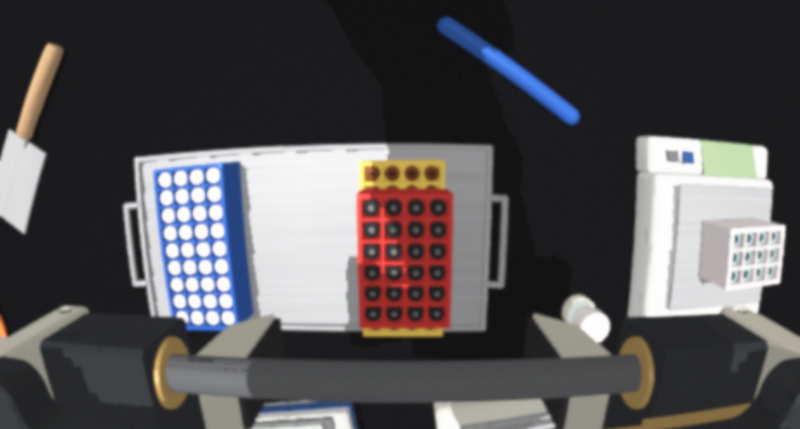

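```bash
python3 - <<'E'
from h import *
d=np.load('pics/w8.npz');s=800/560
print('red',*rect(d,[(372,208),(439,208),(436,315),(371,314)],83,s,0,20))
print('blue',*rect(d,[(165,181),(214,176),(228,314),(181,318)],42,s,0,20))
print('yel edge',onz(d,362/s,161/s+20,43),onz(d,445/s,161/s+20,43))
E
```

```text
red [457.  126.6] [41. 70. 42. 69.] [ 85.6  -5.  -95.4 174.1]
blue [443.7 -33.4] [ 43. 107.  43. 111.] [ 87.3  -3.5 -88.3 176.1]
yel edge [392.05149889 102.25159446] [396.51553679 159.64816765]
```

Request:
move_arm(
  plan=[
    [-1,[0.1,0,-3],-0.01],
    [-1,[0,0,-4.5],0],
    [-1,[0,0,-4],0],
    [-1,[0,0,-2.5],0],
    [-1,[0,0,-1.1],0],
  ],
)

```text
time: 14.85
eef_pos: [458.1, 127.0, 56.1]
tool_rot: [-0.001, 0.044, 0.999, -0.001]
ft_force: [0.9, 0.9, -0.3]
finger_gap: 1.001
grip_force: 0.0
```

Request:
move_arm(
  plan=[
    [-1,[0,0,-0.5],0],
    [-0.1,[0,0,0],0],
    [0.3,[0,0,0],0],
    [1,[0,0,0],0],
    [1,[0,0,0],0],
  ],
)

```text
time: 15.35
eef_pos: [458.7, 127.4, 54.3]
tool_rot: [0.001, 0.044, 0.999, 0.0]
ft_force: [0.0, 0.4, -0.7]
finger_gap: 0.702
grip_force: 0.0
```

Request:
move_arm(
  plan=[
    [1,[0,0,0],0],
    [1,[0,0,0],0],
  ],
)

```text
time: 15.55
eef_pos: [458.6, 127.3, 54.1]
tool_rot: [0.001, 0.044, 0.999, 0.0]
ft_force: [-0.6, -1.1, 7.2]
finger_gap: 0.65
grip_force: 30.0
```

Request:
move_arm(
  plan=[
    [1,[0,0,0.8],0],
    [1,[0,0,2.5],0],
    [1,[0,0,4],0],
    [1,[0.5,-2,4],0.04],
    [1,[0.5,-4,3],0.04],
  ],
)

```text
time: 16.05
eef_pos: [468.6, 69.3, 198.9]
tool_rot: [0.001, 0.001, 1.0, 0.001]
ft_force: [1.8, 0.1, -2.0]
finger_gap: 0.655
grip_force: 30.0
```

Request:
move_arm(
  plan=[
    [1,[0.5,-4.5,2],0.04],
    [1,[0.5,-4.5,0.5],0.05],
    [1,[0.5,-4.5,0],0],
    [1,[0.5,-4.5,0],0],
    [1,[0.5,-4.5,0],0],
  ],
)

```text
time: 16.55
eef_pos: [492.7, -159.4, 221.8]
tool_rot: [0.0, -0.041, 0.999, 0.0]
ft_force: [1.0, 0.2, -2.0]
finger_gap: 0.653
grip_force: 30.0
```

Request:
move_arm(
  plan=[
    [1,[0.5,-4.5,0],0],
    [1,[0.5,-4,0],0],
    [1,[0.5,-3,0],0],
    [1,[0,-1.5,0],0],
    [1,[0,0,0],0],
  ],
)

```text
time: 17.05
eef_pos: [507.1, -289.8, 221.3]
tool_rot: [-0.0, -0.039, 0.999, -0.0]
ft_force: [0.2, 0.1, -2.0]
finger_gap: 0.655
grip_force: 30.0
```

```bash
python3 - <<'E'
from h import *
d=snap('wrist','w9'); print(d['pos'],d['rot'])
h=cv2.cvtColor(d['frame'],cv2.COLOR_RGB2HSV)
m=cv2.inRange(h,(9,150,90),(22,255,255)); m[300:]=0
n,l,st,c=cv2.connectedComponentsWithStats(cv2.morphologyEx(m,cv2.MORPH_CLOSE,np.ones((7,7))))
i=1+st[1:,4].argmax(); print(st[i],c[i])
ct=max(cv2.findContours((l==i).astype('uint8'),0,2)[0],key=len)[:,0]
P=np.array([onz(d,u,v,9) for u,v in ct],np.float32); print(cv2.minAreaRect(P))
E
```

```text
[ 507.07343945 -289.77500357  221.29390173] [-4.30593323e-04 -3.93004665e-02  9.99227273e-01 -3.80918899e-04]
[ 145   76   98  125 3721] [183.24536415 147.26766998]
((461.3765563964844, -398.2742919921875), (143.20126342773438, 115.41607666015625), 5.780560493469238)
```

Request:
move_arm(
  plan=[
    [1,[-1,-2.5,-1],0.02],
    [1,[-1.4,-3.5,-3],0],
    [1,[-1.4,-3.3,-4],0],
    [1,[-0.6,-1.5,-4],0],
    [1,[0,0,-3],0],
  ],
)

```text
time: 17.6
eef_pos: [463.3, -393.6, 72.2]
tool_rot: [-0.001, -0.05, 0.999, 0.0]
ft_force: [-0.3, 0.6, -1.6]
finger_gap: 0.652
grip_force: 30.0
```

Request:
move_arm(
  plan=[
    [1,[0,0,-2.5],0],
    [1,[0,0,-1.5],0],
    [1,[0,0,-0.7],0],
    [1,[0,0,-0.2],0],
    [1,[0,0,0],0],
  ],
)

```text
time: 18.1
eef_pos: [465.9, -393.3, 25.9]
tool_rot: [0.001, -0.051, 0.999, -0.0]
ft_force: [0.3, 0.1, -2.3]
finger_gap: 0.65
grip_force: 30.0
```

Some shortfall; correct by −0.3, −0.5 cm and lower.

Request:
move_arm(
  plan=[
    [1,[-0.3,-0.5,-0.2],0],
    [1,[0,0,-0.4],0],
    [1,[0,0,-0.3],0],
    [1,[0,0,-0.15],0],
    [1,[0,0,0],0],
  ],
)

```text
time: 18.6
eef_pos: [462.0, -398.5, 15.1]
tool_rot: [0.0, -0.051, 0.999, 0.0]
ft_force: [-2.5, 1.6, 6.9]
finger_gap: 0.653
grip_force: 30.0
```

Request:
move_arm(
  plan=[
    [0.1,[0,0,0],0],
    [-0.3,[0,0,0],0],
    [-0.6,[0,0,0],0],
    [-1,[0,0,0],0],
    [-1,[0,0,0.5],0],
  ],
)

```text
time: 19.1
eef_pos: [461.9, -398.0, 19.1]
tool_rot: [-0.0, -0.051, 0.999, 0.0]
ft_force: [1.0, 1.1, 0.4]
finger_gap: 0.863
grip_force: 0.0
```

Request:
move_arm(
  plan=[
    [-1,[0,0,3],0],
    [-1,[0,0,4],0],
    [-1,[0,1.5,4],-0.03],
    [-1,[0,3.5,3],-0.05],
    [-1,[0,4.5,2],-0.05],
  ],
)

```text
time: 19.6
eef_pos: [462.4, -304.8, 182.2]
tool_rot: [0.002, 0.017, 1.0, -0.001]
ft_force: [1.2, 0.8, -0.3]
finger_gap: 1.003
grip_force: 0.0
```

Request:
move_arm(
  plan=[
    [-1,[0,4.5,0.5],-0.05],
    [-1,[0,4.5,0.5],0],
    [-1,[0,4.5,0],0],
    [-1,[0,4.5,0],0],
    [-1,[0,4.5,0],0],
  ],
)

```text
time: 20.1
eef_pos: [461.9, -76.6, 190.0]
tool_rot: [0.001, 0.039, 0.999, 0.0]
ft_force: [0.6, 0.0, -0.6]
finger_gap: 0.997
grip_force: 0.0
```

Request:
move_arm(
  plan=[
    [-1,[0,3,0],0],
    [-1,[0,1,0],0],
    [-1,[0,0,0],0],
  ],
)

```text
time: 20.4
eef_pos: [462.2, -37.2, 189.7]
tool_rot: [0.0, 0.037, 0.999, 0.0]
ft_force: [0.2, -0.2, -0.2]
finger_gap: 1.002
grip_force: 0.0
```

```bash
cat >> h.py <<'E'
def seg(d,lo,hi,z,rows=(0,310),k=9):
    h=cv2.cvtColor(d['frame'],cv2.COLOR_RGB2HSV)
    m=cv2.inRange(h,lo,hi); m[rows[1]:]=0; m[:rows[0]]=0
    n,l,st,c=cv2.connectedComponentsWithStats(cv2.morphologyEx(m,cv2.MORPH_CLOSE,np.ones((k,k))))
    i=1+st[1:,4].argmax(); print(st[i],c[i].round(0))
    ct=max(cv2.findContours((l==i).astype('uint8'),0,2)[0],key=len)[:,0]
    return cv2.minAreaRect(np.array([onz(d,u,v,z) for u,v in ct],np.float32))
E
python3 - <<'E'
from h import *
d=snap('wrist','w10'); print(d['pos'],d['rot'])
print(seg(d,(105,120,60),(130,255,255),43))
print(seg(d,(20,120,60),(35,255,255),43))
E
```

```text
[462.21203303 -37.16511397 189.72783204] [1.55555694e-04 3.74441437e-02 9.99298692e-01 1.87347956e-04]
[ 252  111   63  133 3814] [284. 179.]
((444.7424621582031, -35.30538558959961), (59.098838806152344, 129.37994384765625), 86.81010437011719)
[ 396  119   70  126 7481] [430. 181.]
((458.8834228515625, 116.30776977539062), (74.11653900146484, 131.55166625976562), 86.77498626708984)
```

Request:
move_arm(
  plan=[
    [-1,[-0.8,0.2,-3],0.02],
    [-1,[-0.9,0,-4.5],0],
    [-1,[0,0,-4],0],
    [-1,[0,0,-3],0],
    [-1,[0,0,-1.8],0],
  ],
)

```text
time: 20.95
eef_pos: [444.0, -38.9, 24.6]
tool_rot: [-0.001, 0.031, 1.0, -0.001]
ft_force: [0.4, 0.2, 0.2]
finger_gap: 0.999
grip_force: 0.0
```

Request:
move_arm(
  plan=[
    [-1,[0,0,-0.8],0],
    [-1,[0,0,-0.4],0],
    [-0.1,[0,0,0],0],
    [0.3,[0,0,0],0],
    [1,[0,0,0],0],
  ],
)

```text
time: 21.45
eef_pos: [445.8, -36.4, 15.3]
tool_rot: [0.001, 0.029, 1.0, 0.0]
ft_force: [-0.6, 0.0, -0.8]
finger_gap: 0.787
grip_force: 0.0
```

Request:
move_arm(
  plan=[
    [1,[0,0,0],0],
    [1,[0,0,0],0],
    [1,[0,0,0],0],
  ],
)

```text
time: 21.75
eef_pos: [445.5, -36.1, 15.0]
tool_rot: [0.0, 0.029, 1.0, 0.0]
ft_force: [-1.5, 2.2, 7.6]
finger_gap: 0.65
grip_force: 30.0
```

Request:
move_arm(
  plan=[
    [1,[0,0,0.8],0],
    [1,[0,0,2.5],0],
    [1,[0,0,4],0],
    [1,[1.5,0.2,3],0.02],
    [1,[3,0.6,1],0.02],
  ],
)

```text
time: 22.25
eef_pos: [489.6, -29.2, 130.7]
tool_rot: [0.001, 0.009, 1.0, 0.0]
ft_force: [1.0, -0.7, -3.4]
finger_gap: 0.65
grip_force: 30.0
```

Request:
move_arm(
  plan=[
    [1,[4,0.7,0],0.03],
    [1,[4,0.7,0],0],
    [1,[4,0.7,0],0],
    [1,[3.5,0.7,0],0],
    [1,[2.5,0.3,-1],0],
  ],
)

```text
time: 22.75
eef_pos: [672.6, 3.7, 118.5]
tool_rot: [0.001, -0.007, 1.0, -0.0]
ft_force: [0.0, 0.3, -3.9]
finger_gap: 0.654
grip_force: 30.0
```

Request:
move_arm(
  plan=[
    [1,[1,0,-2],0],
    [1,[0,0,-1.5],0],
    [1,[0,0,-0.5],0],
    [1,[0,0,0],0],
  ],
)

```text
time: 23.15
eef_pos: [678.4, 2.4, 76.7]
tool_rot: [-0.001, -0.006, 1.0, -0.0]
ft_force: [-0.5, -0.8, -3.6]
finger_gap: 0.647
grip_force: 30.0
```

```bash
python3 - <<'E'
from h import *
d=snap('wrist','w11'); print(d['pos'],d['rot'])
cv2.imwrite('pics/w11b.png',cv2.resize(cv2.imread('pics/w11.png')[20:320],(800,429)))
E
```

```text
[678.36426342   2.37927439  76.68238003] [-1.42449897e-03 -5.85248234e-03  9.99981852e-01 -1.24087386e-04]
```

View pics/w11b.png

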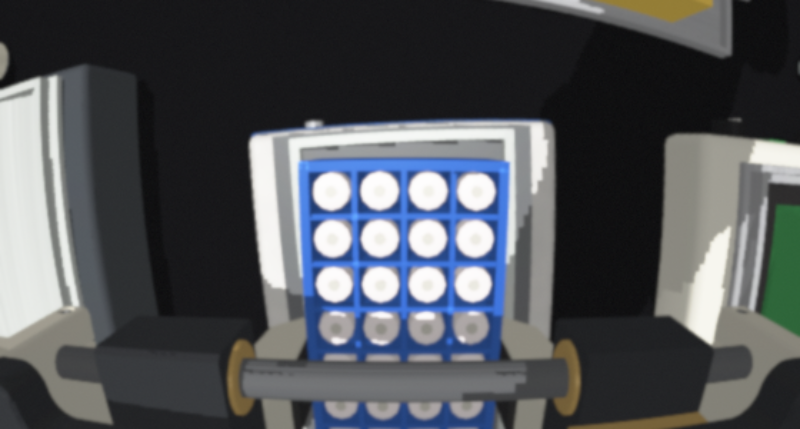

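```bash
python3 - <<'E'
from h import *
d=np.load('pics/w11.npz');s=800/560
for z,pts in ((40,[(301,151),(505,142)]),(46,[(292,140),(513,129)]),(88.7-24,[(303,163),(508,161)]),(104.7-0,[(303,163),(508,161)])):
    print(z,[onz(d,u/s,v/s+20,z).round(1) for u,v in pts])
E
```

```text
40 [array([609.1, -41.9]), array([604.2,  43.7])]
46 [array([604.4, -44.3]), array([598.8,  45.6])]
64.7 [array([613.5, -35.7]), array([611.8,  39.6])]
104.7 [array([612.4, -27. ]), array([611.1,  30.5])]
```

Request:
move_arm(
  plan=[
    [1,[0.4,0.2,-0.8],0.02],
    [1,[0,0,-0.7],0],
    [1,[0,0,-0.5],0],
    [1,[0,0,-0.3],0],
    [1,[0,0,-0.1],0],
  ],
)

```text
time: 23.7
eef_pos: [683.8, 4.5, 53.0]
tool_rot: [-0.0, -0.016, 1.0, -0.0]
ft_force: [-0.1, -0.8, -2.8]
finger_gap: 0.651
grip_force: 30.0
```

Request:
move_arm(
  plan=[
    [1,[0,0,0],0],
  ],
)

```text
time: 23.8
eef_pos: [684.0, 4.5, 53.4]
tool_rot: [-0.0, -0.016, 1.0, -0.0]
ft_force: [-1.0, 0.0, -2.9]
finger_gap: 0.65
grip_force: 30.0
```

Request:
move_arm(
  plan=[
    [1,[-0.1,0,-0.1],0],
    [1,[0,0,-0.1],0],
    [1,[0,0,0],0],
  ],
)

```text
time: 24.1
eef_pos: [683.2, 4.5, 52.2]
tool_rot: [0.0, -0.016, 1.0, 0.0]
ft_force: [-2.8, -0.3, 2.9]
finger_gap: 0.653
grip_force: 30.0
```

Request:
move_arm(
  plan=[
    [0.1,[0,0,0],0],
    [-0.3,[0,0,0],0],
    [-0.6,[0,0,0],0],
    [-1,[0,0,0],0],
    [-1,[0,0,0.5],0],
  ],
)

```text
time: 24.6
eef_pos: [682.8, 4.7, 56.0]
tool_rot: [-0.0, -0.016, 1.0, -0.0]
ft_force: [-0.3, -0.0, 0.5]
finger_gap: 0.863
grip_force: 0.0
```

Request:
move_arm(
  plan=[
    [-1,[0,0,3],0],
    [-1,[0,0,4],0],
    [-1,[-1.5,0.7,4],0],
    [-1,[-3.2,1.8,2],-0.03],
    [-1,[-4,2.3,0],-0.03],
  ],
)

```text
time: 25.1
eef_pos: [598.3, 51.6, 190.2]
tool_rot: [0.004, 0.016, 1.0, 0.0]
ft_force: [-0.3, 0.8, -1.2]
finger_gap: 0.999
grip_force: 0.0
```

Request:
move_arm(
  plan=[
    [-1,[-4,2.3,0],-0.03],
    [-1,[-4,2.3,0],0],
    [-1,[-3,1.8,0],0],
    [-1,[-1.5,0.8,0],0],
    [-1,[0,0,0],0],
  ],
)

```text
time: 25.6
eef_pos: [469.2, 126.2, 186.9]
tool_rot: [-0.0, 0.027, 1.0, 0.001]
ft_force: [0.1, -0.4, 0.6]
finger_gap: 0.998
grip_force: 0.0
```

```bash
python3 - <<'E'
from h import *
d=snap('wrist','w12'); print(d['pos'],d['rot'])
print(seg(d,(20,120,60),(35,255,255),43))
E
```

```text
[469.16029767 126.24444828 186.88660372] [-3.66204810e-04  2.72996778e-02  9.99626964e-01  7.24829303e-04]
[ 248  119   66  134 7607] [282. 187.]
((459.268310546875, 123.6629867553711), (62.07932662963867, 129.99037170410156), 86.61012268066406)
```

Request:
move_arm(
  plan=[
    [-1,[-0.5,-0.2,-3],0],
    [-1,[-0.5,0,-4.5],0],
    [-1,[0,0,-4],0],
    [-1,[0,0,-3],0],
    [-1,[0,0,-1.7],0],
  ],
)

```text
time: 26.15
eef_pos: [461.5, 121.1, 22.2]
tool_rot: [-0.001, 0.03, 1.0, -0.001]
ft_force: [-0.3, 0.4, 0.6]
finger_gap: 0.999
grip_force: 0.0
```

Request:
move_arm(
  plan=[
    [-1,[0,0,-0.7],0],
    [-1,[0,0,-0.3],0],
    [-0.1,[0,0,0],0],
    [0.3,[0,0,0],0],
    [1,[0,0,0],0],
  ],
)

```text
time: 26.65
eef_pos: [461.8, 122.8, 15.4]
tool_rot: [0.001, 0.029, 1.0, 0.0]
ft_force: [0.7, -0.6, 0.1]
finger_gap: 0.789
grip_force: 0.0
```

Request:
move_arm(
  plan=[
    [1,[0,0,0],0],
    [1,[0,0,0],0],
    [1,[0,0,0],0],
  ],
)

```text
time: 26.95
eef_pos: [461.5, 123.1, 15.1]
tool_rot: [0.0, 0.029, 1.0, 0.0]
ft_force: [-2.2, 0.7, 7.4]
finger_gap: 0.646
grip_force: 29.9
```

Request:
move_arm(
  plan=[
    [1,[0,0,0.8],0],
    [1,[0,0,2.5],0],
    [1,[0,0,4],0],
    [1,[1,-1.5,4],0.03],
    [1,[1.8,-3.2,2],0.03],
  ],
)

```text
time: 27.45
eef_pos: [489.3, 77.6, 150.6]
tool_rot: [0.001, -0.004, 1.0, 0.001]
ft_force: [1.2, 0.2, -3.8]
finger_gap: 0.653
grip_force: 29.9
```

Request:
move_arm(
  plan=[
    [1,[2.2,-4,0],0],
    [1,[2.2,-4,0],0],
    [1,[2.2,-4,0],0],
    [1,[2.2,-4,0],0],
    [1,[2.2,-4,0],0],
  ],
)

```text
time: 27.95
eef_pos: [599.1, -126.1, 147.6]
tool_rot: [-0.0, -0.001, 1.0, 0.0]
ft_force: [-0.4, 0.7, -2.6]
finger_gap: 0.65
grip_force: 29.9
```

Request:
move_arm(
  plan=[
    [1,[2.2,-4,0],0],
    [1,[1.7,-3,-1],0],
    [1,[1,-1.6,-2],0],
    [1,[0.3,0,-2],0],
    [1,[0,0,-0.3],0],
  ],
)

```text
time: 28.45
eef_pos: [649.1, -210.3, 91.7]
tool_rot: [-0.003, -0.001, 1.0, 0.001]
ft_force: [-0.7, 0.5, -2.4]
finger_gap: 0.651
grip_force: 29.9
```

Request:
move_arm(
  plan=[
    [1,[0,0,0],0],
    [1,[0,0,0],0],
  ],
)

```text
time: 28.65
eef_pos: [651.3, -209.9, 95.6]
tool_rot: [0.0, -0.001, 1.0, 0.0]
ft_force: [-0.4, -0.0, -2.3]
finger_gap: 0.651
grip_force: 29.9
```

```bash
python3 - <<'E'
from h import *
d=snap('wrist','w13'); print(d['pos'],d['rot'])
cv2.imwrite('pics/w13b.png',cv2.resize(cv2.imread('pics/w13.png')[20:320],(800,429)))
E
```

```text
[ 651.29803831 -209.87259719   95.61451033] [ 3.60361283e-04 -1.45451959e-03  9.99998877e-01  1.33504788e-07]
```

View pics/w13b.png

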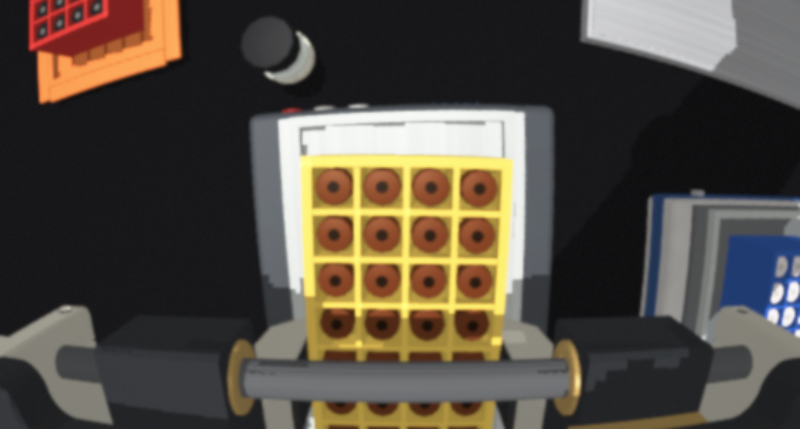

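```bash
python3 - <<'E'
from h import *
d=np.load('pics/w13.npz');s=800/560
for z,pts in ((58,[(302,129),(504,122)]),(64,[(302,129),(504,122)]),(123.5,[(304,158),(512,160)])):
    print(z,[onz(d,u/s,v/s+20,z).round(1) for u,v in pts])
E
```

```text
58 [array([ 572.4, -253.1]), array([ 569.1, -168.3])]
64 [array([ 572.7, -251.8]), array([ 569.5, -169.6])]
123.5 [array([ 583.6, -238.4]), array([ 583.8, -180. ])]
```

Request:
move_arm(
  plan=[
    [1,[-0.1,0.1,-0.8],0.03],
    [1,[0,0,-0.8],0],
    [1,[0,0,-0.5],0],
    [1,[0,0,-0.2],0],
    [1,[0,0,0],0],
  ],
)

```text
time: 29.2
eef_pos: [649.8, -209.4, 70.9]
tool_rot: [-0.0, -0.016, 1.0, 0.0]
ft_force: [-0.1, 0.5, -2.8]
finger_gap: 0.652
grip_force: 29.9
```

Request:
move_arm(
  plan=[
    [1,[0,0,-0.15],0],
    [1,[0,0,-0.1],0],
    [1,[0,0,0],0],
  ],
)

```text
time: 29.5
eef_pos: [650.4, -209.6, 70.2]
tool_rot: [0.0, -0.016, 1.0, 0.0]
ft_force: [-3.3, 0.3, 5.4]
finger_gap: 0.651
grip_force: 29.9
```

Request:
move_arm(
  plan=[
    [0.1,[0,0,0],0],
    [-0.3,[0,0,0],0],
    [-0.6,[0,0,0],0],
    [-1,[0,0,0],0],
    [-1,[0,0,0.5],0],
  ],
)

```text
time: 30.0
eef_pos: [649.9, -209.3, 73.7]
tool_rot: [-0.0, -0.016, 1.0, 0.0]
ft_force: [-0.2, -0.3, 0.0]
finger_gap: 0.863
grip_force: 0.0
```

Request:
move_arm(
  plan=[
    [-1,[0,0,3],0],
    [-1,[0,0,4],0],
    [-1,[-1,0,4.5],0],
    [-1,[-3,1,4],0],
    [-1,[-4,2,3],0],
  ],
)

```text
time: 30.5
eef_pos: [574.0, -182.7, 259.0]
tool_rot: [0.002, -0.015, 1.0, -0.001]
ft_force: [-0.2, 0.9, 0.9]
finger_gap: 1.0
grip_force: 0.0
```

Request:
move_arm(
  plan=[
    [-1,[-4,2,2],0],
    [-1,[-4,2,0],0],
    [-1,[-4,2,0],0],
    [-1,[-2,1,0],0],
    [-1,[0,0,0],0],
  ],
)

```text
time: 31.0
eef_pos: [431.2, -109.9, 276.7]
tool_rot: [0.0, -0.017, 1.0, 0.001]
ft_force: [-0.0, -1.1, -0.3]
finger_gap: 0.999
grip_force: 0.0
```

```bash
python3 - <<'E'
from h import *
d=snap('scene','s2'); e=snap('side','side2')
a=d['frame'][140:395,170:510,::-1]; b=e['frame'][110:360,190:380,::-1]
cv2.imwrite('pics/fin.png',np.hstack([cv2.resize(a,(480,360)),cv2.resize(b,(320,421))[:360]]))
E
```

```text
(no output)
```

View pics/fin.png

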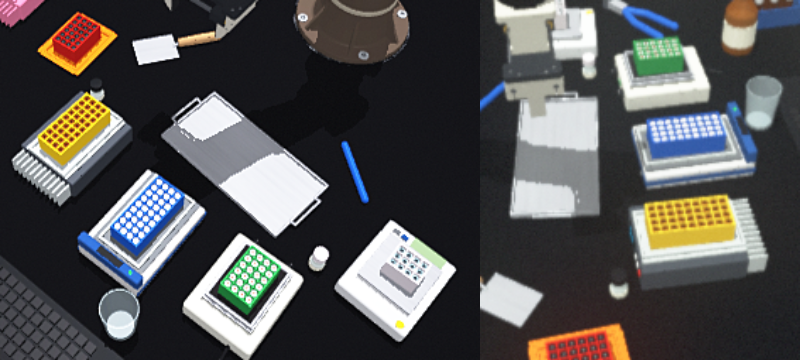

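The picture shows all five trays level, centred and inside their frames. Yellow is at (75,128), blue at (148,212), green at (250,280), red at (76,36) and white at (407,268) in the left half. I'm handing in.

```bash
python3 -c "
from plant import order
print(order.sign_off())"
```

```text
the job is handed in; nothing more can be done
None
```

All five trays were set down and released at their stations, level and inside their frames in the last camera pictures, and the job was handed in at about 31 s; no verdict came back.

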